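# Put the mixed pasta tools away in their pans

### The job

Put the pasta tools that lie mixed on the wooden board away in their own pans: both ravioli stamps (the ones with wooden knobs) in the small steel pan, both ring cutters in the green pan and the bronze pasta die in the black pan. Set each one down gently, without dropping it, so that it stands upright on the floor of its pan, next to and not on top of its neighbour. Leave the red kitchen timer and the flour tub where they are.

Things in the scene. Friction and masses are not known exactly. Their poses are not given: they have to be found in the camera images.
- stamp_round: Round ravioli stamp, about 0.16 kg: a toothed aluminium head 60 mm across and 18 high, narrowing to a turned wooden knob of mid-brown wood. The knob's widest part, 32 mm across with straight sides, lies 50 to 72 mm above the origin; total height 80. Best taken by the knob from above. Origin at the centre of its underside, z up along the handle. Stands upright at a random turn on the wooden board, whose flat top, without a lip, is 18 mm above the bench.
- stamp_square: Square ravioli stamp, about 0.18 kg: a toothed aluminium head 59 by 59 mm and 18 high, with a darker wooden knob. The round knob's widest part, 32 mm across with straight sides, lies 50 to 72 mm above the origin; total height 80. Best taken by the knob from above. Origin at the centre of its underside, z up along the handle, x and y square to the head's sides. Stands upright at a random turn on the wooden board, whose flat top, without a lip, is 18 mm above the bench.
- ring_large: Large plain ring cutter of steel, open at both ends: 62 mm outside diameter, 45 high, wall 2.5 mm, about 70 g; rigid. Origin at the centre of its lower edge, z up along its axis. Stands upright at a random turn on the wooden board, whose flat top, without a lip, is 18 mm above the bench.
- ring_small: Small plain ring cutter of steel, open at both ends: 44 mm outside diameter, 45 high, wall 2.5 mm, about 50 g; rigid. Origin at the centre of its lower edge, z up along its axis. Stands upright at a random turn on the wooden board, whose flat top, without a lip, is 18 mm above the bench.
- die: Bronze die of a pasta extruder: a solid disc 58 mm across and 30 high, about 0.35 kg, with seven white-rimmed holes in its top face. Origin at the centre of its underside, z up. Stands upright at a random turn on the wooden board, whose flat top, without a lip, is 18 mm above the bench.
- pan_steel: Fixed, open-topped small catering pan, 162 (its x) by 176 (its y) mm over the rim and 65 high; inside 144 (x) by 158 (y) mm, the inner floor 3 mm above its origin. Origin at the centre of its underside, on the bench, z up. It may stand to the left, to the right or at the back of the board, turned by up to 9 degrees either way. Stainless steel, starts empty: for the ravioli stamps. Two stand side by side along its y.
- pan_green: Fixed, open-topped small catering pan, 162 (its x) by 176 (its y) mm over the rim and 65 high; inside 144 (x) by 158 (y) mm, the inner floor 3 mm above its origin. Origin at the centre of its underside, on the bench, z up. It may stand to the left, to the right or at the back of the board, turned by up to 9 degrees either way. Green plastic, starts empty: for the ring cutters. Two stand side by side along its y.
- pan_black: Fixed, open-topped small catering pan, 162 (its x) by 176 (its y) mm over the rim and 65 high; inside 144 (x) by 158 (y) mm, the inner floor 3 mm above its origin. Origin at the centre of its underside, on the bench, z up. It may stand to the left, to the right or at the back of the board, turned by up to 9 degrees either way. Black plastic, starts empty: for the die.
- timer: Kitchen timer, red with a white dial, 62 mm across and 36 high, 0.12 kg, standing among the tools on the board. Not to be moved. Origin at the centre of its underside, z up.
- flour_tub: Closed white flour tub with a blue lid, 110 by 110 mm and 115 high, 1 kg, standing on the bench in the fourth place among the pans. Not to be moved. Origin at the centre of its underside, z up.

How it is judged:
At the end, for the whole second after the job is handed in: Stamps in the steel pan, rings in the green, die in the black: each standing on the pan's floor (underside under 12 mm above the pan's underside), upright within 0.2 rad, released, at rest; timer and flour tub within 30 mm of their start (x of stamp_round in the frame of pan_steel between -0.075 and 0.075 m and y of stamp_round in the frame of pan_steel between -0.082 and 0.082 m and z of stamp_round in the frame of pan_steel between -0.002 and 0.012 m and angle between each of stamp_round, stamp_square, ring_large, ring_small, die's own z axis and vertical below 0.2 rad and linear speed of each of stamp_round, stamp_square, ring_large, ring_small, die below 0.02 m/s and angular speed of each of stamp_round, stamp_square, ring_large, ring_small, die below 0.3 rad/s and x of stamp_square in the frame of pan_steel between -0.075 and 0.075 m and y of stamp_square in the frame of pan_steel between -0.082 and 0.082 m and z of stamp_square in the frame of pan_steel between -0.002 and 0.012 m and x of ring_large in the frame of pan_green between -0.075 and 0.075 m and y of ring_large in the frame of pan_green between -0.082 and 0.082 m and z of ring_large in the frame of pan_green between -0.002 and 0.012 m and x of ring_small in the frame of pan_green between -0.075 and 0.075 m and y of ring_small in the frame of pan_green between -0.082 and 0.082 m and z of ring_small in the frame of pan_green between -0.002 and 0.012 m and x of die in the frame of pan_black between -0.075 and 0.075 m and y of die in the frame of pan_black between -0.082 and 0.082 m and z of die in the frame of pan_black between -0.002 and 0.012 m and distance of each of timer, flour_tub from where it was at the start of the episode below 0.03 m); the robot touches nothing.
It fails at once if a tool is dropped or thrown (moves faster than 0.8 m/s with no finger on it) ((linear speed of stamp_round above 0.8 m/s and contact force between the fingers and stamp_round below 0.05 N) or (linear speed of stamp_square above 0.8 m/s and contact force between the fingers and stamp_square below 0.05 N) or (linear speed of ring_large above 0.8 m/s and contact force between the fingers and ring_large below 0.05 N) or (linear speed of ring_small above 0.8 m/s and contact force between the fingers and ring_small below 0.05 N) or (linear speed of die above 0.8 m/s and contact force between the fingers and die below 0.05 N)).
It fails at once if the timer or the flour tub is moved more than 30 mm (distance of any of timer, flour_tub from where it was at the start of the episode above 0.03 m).
It also fails if it takes over 136 s, if anything falls off the work surface, if the arm or the gripper's body presses on something with over 40 N, if the wrist force passes 120 N, or if a joint passes its speed limit or range.

### The arm

A 6-joint arm with a two-finger parallel gripper is mounted at the origin on the work surface. World frame = base frame: x ahead of the robot, y to its left, z up, the work surface at z = 0. Lengths are in m, angles in rad, forces in N, time in s.
With the tool pointing down it reaches from about 0.375 to 0.75 m from the base axis. Payload 9 kg.
Tool frame: the origin (TCP) lies at the very end of the fingers, on their centre line; the grasp point (between the pads) lies 19 mm behind it; y points along the fingers, z is the direction in which the jaws open and shut, and the axes are right-handed (so a half turn about y gives the same grasp; the last joint's range is limited). The gripper opens to 85 mm and grips with 20 to 120 N. Pads are 22 mm wide; open, the fingers measure 114 mm over their backs; the gripper's body (76 mm by 85 mm) begins 54 mm behind the grasp point. The pads swing forward as they close: fully open they stand 13 mm farther back than shut.
Start: joints at [-1.36, 0.104, 0.097, 1.564, 0, 1.353], TCP at [0.249, -0.546, 0.231] pointing down, gripper open.
Joint ranges: [-2.99, 2.99], [-0.84, 1.86], [-1.1, 1.16], [-1.84, 2.11], [-1.51, 1.56], [-3.14, 3.14]. Speed limits (rad/s): [2.22, 2.22, 2.57, 3.14, 3.14, 3.14].

### API

Orientations are given as a rotation vector (axis times angle).
In Python, from workcell import sense, snapshot, camera_params, close_job, search_frame, place_of gives the robot as it stands.
- The arm moves only by the tool send_rows, never from a script. Its argument "moves" is one flat list of numbers, 7 for each row, row after row: the shift along the world's x, y, z in mm, then the turn, a rotation vector about the world's x, y, z in rad, then the finger opening in mm, from 0 to 85.4. A call has exactly 5 rows; each row shifts and turns the pose as measured when the row begins; what a row does not reach is not made up. A row lasts 1/12 s, in which the tool goes at most 41.7 mm and 7.16 degrees, less where a joint would pass 70% of its speed; a pose out of reach is approached as far as the arm can. A call is refused whole if a number of a shift passes 41.7 or a number of a turn 0.125, either way. A call with a gripper value outside its range is refused whole. The fingers move at their own pace and stop on an object; "force" is the grip in N (left out, the last holds). Time passes only in rows, so rows that do not move let the fingers close, or fill a call up. It gives the time, the measured TCP pose, the force and the opening at its end, in the units of the state.
- sense(): the state, without advancing time (a new reading comes with each control period).
- snapshot(name): name is "scene" or "top" or "wrist"; returns (picture, depth): 400x640x3 uint8, red, green, blue; 400x640 float32, m along the optical axis (not along the pixel's ray), 0 where there is no reading.
- camera_params(name): a dict with "camera_matrix" (3x3 intrinsics, pixels), "k1" (the pictures are not rectified: a ray, as slopes to the right and down, at radius r is drawn at 1 + k1 r^2 times it, then the intrinsics apply), "rvec" (rotation vector, rad) and "tvec" (3), from world to camera coordinates, as OpenCV has them; the wrist camera has in their place "mount" (4x4, takes a point from camera to tool coordinates, whose origin is the TCP and whose axes are the tool frame's). Camera axes: x right, y down, z forward; pixel columns grow to the right and rows downward; lengths in m; the calibration is good to about 2 mm. A picture is of the moment at which its call begins: read the wrist's pose just before it. camera_params takes no time and is no camera call.
- close_job(): hands the job in, once; it reports no verdict.
Trained networks look in the newest picture that a camera, given by its name, has taken for a name from the list of things; names that differ only in an ending like _2 or _b are one class to them, and where a whole thing is asked for, a point or a joint stands for the part that bears it (a point fixed in the world has none). Each returns a list of dicts, best first, with "p" (0 to 1); they miss things now and then, are a little off and sometimes report something else, mostly with a low value. They report only what shows in the picture. A call takes as long as a camera call.
- search_frame(camera, name): "location" ([column, row] in pixels, amid what is visible of it).
- place_of(camera, name): "location" ([column, row] in pixels: a listed point, or the origin of a listed thing).
The state is a dict: "t": time; "q": joint angles; "qd": joint speeds; "joint_efforts": joint torques, N m; "eef_pos": TCP position; "tcp_rot": TCP orientation; "ft_force": force on the tool from outside, world axes, zero at the start; "ft_torque": the same for the moment, N m; "finger_gap": finger opening in m.
Only numpy, scipy, OpenCV 4.12 (cv2) and the standard library are available. Lean on these libraries where they do the work, as an engineer would, in place of code of your own. Each camera call takes 0.05 s, during which the arm holds its last target.

## Working session

There is one attempt and no reset: what is moved stays moved. The work goes in short steps, Python scripts to look and compute and a tool call to move; the robot and the scene stay as the last step left them, time stands still between calls to the robot, and variables do not carry over. Pictures are saved under pics/ and viewed, and the job is handed in when it is done.

Besides the shell and the picture viewer there is one more tool, called after "Request:" as name(argument=value, ...), one argument or row to a line, values as JSON. send_rows: Moves the arm, as the interface text tells. Its arguments: {"type":"object","properties":{"moves":{"type":"array","items":{"type":"number"}},"force":{"type":"number"}},"required":["moves"]}

```bash
mkdir -p pics; ls
python3 - <<'E'
from workcell import *
import cv2
print(sense())
for n in ("scene","top","wrist"):
    print(n,camera_params(n))
for n in ("scene","top"):
    p,d=snapshot(n); cv2.imwrite(f'pics/{n}0.png',p[:,:,::-1])
E
```

```text
pics
{'t': 0.0, 'q': array([-1.35972390e+00,  1.04707424e-01,  9.64537605e-02,  1.56389507e+00,
       -1.45778037e-05,  1.35310670e+00]), 'qd': array([-0.00063785,  0.00163774,  0.00024326,  0.00119027, -0.00086877,
       -0.00168525]), 'joint_efforts': array([-7.58654787e-04, -5.56930017e+01,  5.03647792e+01,  1.67984900e-02,
       -2.46802247e-04,  1.50682138e-05]), 'eef_pos': array([ 0.24938481, -0.54534543,  0.23050903]), 'tcp_rot': array([-0.43209143,  1.98588395, -1.98313712]), 'ft_force': array([0.07533077, 0.67660251, 0.07043982]), 'ft_torque': array([ 0.00583539, -0.04320505,  0.00383511]), 'finger_gap': 0.08538526299927836}
scene {'camera_matrix': array([[361.30056712,   0.        , 324.9545972 ],
       [  0.        , 361.30056712, 198.28897127],
       [  0.        ,   0.        ,   1.        ]]), 'k1': -0.038607484322299476, 'rvec': array([ 0.81668333,  2.5497685 , -1.13080513]), 'tvec': array([ 0.46880261, -0.17832418,  1.13877595])}
top {'camera_matrix': array([[390.81081297,   0.        , 313.52335669],
       [  0.        , 390.81081297, 197.6812108 ],
       [  0.        ,   0.        ,   1.        ]]), 'k1': -0.011442900786919775, 'rvec': array([ 2.18731703, -2.19059552,  0.10682309]), 'tvec': array([-0.00756108,  0.55303756,  0.92089512])}
wrist {'camera_matrix': array([[293.24126071,   0.        , 320.89433288],
       [  0.        , 293.24126071, 194.67449723],
       [  0.        ,   0.        ,   1.        ]]), 'k1': -0.044746447027655095, 'mount': array([[ 4.01349404e-05,  9.66263117e-01,  2.57556961e-01,
        -6.40594479e-02],
       [ 1.49443795e-04, -2.57556964e-01,  9.66263105e-01,
        -1.42935718e-01],
       [ 9.99999988e-01, -2.90622549e-07, -1.54739060e-04,
         7.64350122e-04],
       [ 0.00000000e+00,  0.00000000e+00,  0.00000000e+00,
         1.00000000e+00]])}
```

View pics/scene0.png

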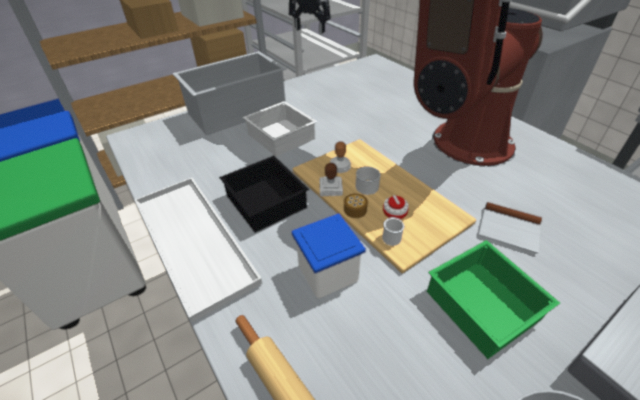

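View pics/top0.png

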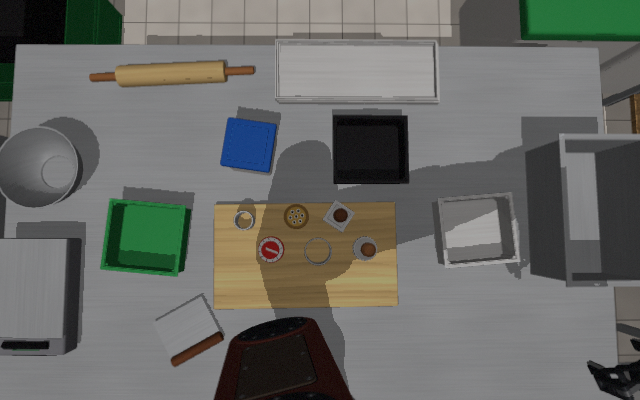

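The top view shows everything: green pan on the left at (146,237), black pan at the back (371,149), steel pan on the right (478,230) and the tub at (249,145). On the board are the small ring (244,220), die (296,216), square stamp (340,215), round stamp (366,249), large ring (317,250) and timer (270,250).

```bash
cat > h.py <<'E'
from workcell import *
import cv2, numpy as np
from scipy.spatial.transform import Rotation as R
def cam(n,s=None):
    c=camera_params(n)
    if n=="wrist":
        s=s or sense()
        T=np.eye(4);T[:3,:3]=R.from_rotvec(s["tcp_rot"]).as_matrix();T[:3,3]=s["eef_pos"]
        M=T@c["mount"]; Rc=M[:3,:3];o=M[:3,3]
    else:
        Rw=R.from_rotvec(c["rvec"]).as_matrix(); Rc=Rw.T;o=-Rc@c["tvec"]
    return c["camera_matrix"],c["k1"],Rc,o
def rays(C,uv):
    K,k1,Rc,o=C; uv=np.atleast_2d(np.asarray(uv,float))
    d=(uv-[K[0,2],K[1,2]])/K[0,0]; x=d.copy()
    for _ in range(8): x=d/(1+k1*(x**2).sum(1,keepdims=True))
    return np.c_[x,np.ones(len(x))]@Rc.T
def onz(C,uv,z):
    r=rays(C,uv);o=C[3]
    return o+r*((z-o[2])/r[:,2])[:,None]
def cloud(C,d):
    v,u=np.mgrid[:400,:640]
    r=rays(C,np.c_[u.ravel(),v.ravel()])
    return (C[3]+r*d.ravel()[:,None]).reshape(400,640,3)
E
python3 - <<'E'
from h import *
C=cam("top"); p,d=snapshot("top"); P=cloud(C,d)
np.savez('top0.npz',p=p,d=d)
np.set_printoptions(precision=4,suppress=True)
z0={'stamp_round':.018,'stamp_square':.018,'ring_large':.018,'ring_small':.018,'die':.018,'timer':.018}
for n in ['stamp_round','stamp_square','ring_large','ring_small','die','timer','pan_steel','pan_green','pan_black','flour_tub']:
    for k in place_of("top",n)[:2]:
        u=k['location']; print(n,round(k['p'],2),np.round(u),onz(C,u,z0.get(n,0))[0])
# objects by height above board
Z=P[...,2]
for (u,v),n in {(341,215):'sq',(367,249):'rd',(296,216):'die',(244,220):'rs',(317,250):'rl',(270,250):'tim',(371,149):'blk',(478,230):'steel',(146,237):'green'}.items():
    print(n,P[v,u])
# rims
for n,(u,v) in {'blk':(371,149),'steel':(478,230),'green':(146,237)}.items():
    w=Z[v-50:v+50,u-55:u+55];Q=P[v-50:v+50,u-55:u+55]
    m=(w>.055)&(w<.075); pts=Q[m][:,:2].astype(np.float32); r=cv2.minAreaRect(pts)
    print(n,m.sum(),r)
for n,(u,v),lo,hi,w in [('sq',(341,213),.026,.046,20),('sqk',(341,213),.075,.11,20),('rd',(367,247),.026,.046,18),('rdk',(367,247),.075,.11,20),('die',(296,216),.04,.055,16),('rs',(244,220),.05,.07,14),('rl',(317,250),.05,.07,18),('tim',(270,250),.04,.06,18)]:
    Q=P[v-w:v+w,u-w:u+w]; m=(Q[...,2]>lo)&(Q[...,2]<hi); 
    if m.sum()>3: print(n,m.sum(),cv2.minAreaRect(Q[m][:,:2].astype(np.float32)),Q[m][:,2].max())
E
```

```text
stamp_round 0.73 [365. 246.] [ 0.4376 -0.1328  0.018 ]
stamp_square 0.65 [340. 216.] [ 0.5077 -0.0729  0.018 ]
ring_large 0.72 [321. 248.] [ 0.4317 -0.0254  0.018 ]
ring_large 0.34 [271. 248.] [0.4335 0.0946 0.018 ]
ring_small 0.64 [244. 222.] [0.4958 0.1589 0.018 ]
die 0.8 [301. 219.] [0.5025 0.0216 0.018 ]
timer 0.67 [272. 246.] [0.4361 0.0913 0.018 ]
pan_steel 0.63 [466. 226.] [ 0.4836 -0.3869  0.    ]
pan_green 0.89 [156. 234.] [0.4653 0.3769 0.    ]
pan_green 0.53 [338. 214.] [ 0.5151 -0.0703  0.    ]
pan_black 0.77 [368. 154.] [ 0.665  -0.1445  0.    ]
flour_tub 0.78 [252. 155.] [0.6616 0.1437 0.    ]
flour_tub 0.51 [155. 238.] [0.4575 0.3782 0.    ]
sq [ 0.5084 -0.0676  0.1002]
rd [ 0.4336 -0.1243  0.0995]
die [0.508  0.033  0.0509]
rs [0.4996 0.1589 0.0184]
rl [ 0.4274 -0.0165  0.0179]
tim [0.4298 0.0925 0.0562]
blk [ 0.6757 -0.1519  0.0059]
steel [ 0.4742 -0.4141  0.0047]
green [0.4591 0.3979 0.0048]
blk 1167 ((0.6645612120628357, -0.1409444957971573), (0.16115909814834595, 0.17697970569133759), 0.3740299344062805)
steel 1282 ((0.475711852312088, -0.38799747824668884), (0.16
[... 563 characters left out ...]
04552061556798459
rdk 169 ((0.43238094449043274, -0.12764346599578857), (0.030074233189225197, 0.029503468424081802), 41.925167083740234) 0.10245678430129357
die 494 ((0.5081804990768433, 0.033171117305755615), (0.05620107799768448, 0.05617537349462509), 89.92423248291016) 0.05464875656421386
rs 106 ((0.49873751401901245, 0.15473094582557678), (0.04418151453137398, 0.04396725073456764), 27.07647705078125) 0.06765473234092545
rl 133 ((0.4265022873878479, -0.016505135223269463), (0.06172079220414162, 0.061412498354911804), 89.6545639038086) 0.0672780845439781
tim 470 ((0.43142351508140564, 0.09387464076280594), (0.056343674659729004, 0.055655449628829956), 89.8578109741211) 0.05820951805018326
```

Run:
```python
from h import *
np.set_printoptions(precision=4,suppress=True)
print(R.from_rotvec(sense()['tcp_rot']).as_matrix())
```

```text
[[-0.9095  0.      0.4158]
 [-0.4158 -0.0002 -0.9095]
 [ 0.     -1.      0.0002]]
```

Request:
send_rows(
  moves=[36, 82, 0, 0, 0, 0, 60, 36, 41, 0, 0, 0, 0, 60, 36, 41, 0, 0, 0, 0, 60, 36, 41, 0, 0, 0, 0, 60, 36, 41, 0, 0, 0, 0, 60],
)

```text
out of range
```

Request:
send_rows(
  moves=[17, 38, 0, 0, 0, 0.11, 60, 17, 38, 0, 0, 0, 0.11, 60, 17, 38, 0, 0, 0, 0.11, 60, 17, 38, 0, 0, 0, 0.11, 60, 17, 38, 0, 0, 0, 0.11, 60],
  force=30,
)

```text
t: 1.07
eef_pos: [0.3312, -0.3568, 0.2268]
tcp_rot: [-0.876, 1.627, -1.621]
ft_force: [1.4, 0.4, -0.2]
finger_gap: 0.06
```

Request:
send_rows(
  moves=[17, 38, 0, 0, 0, 0, 55, 17, 38, 0, 0, 0, 0, 55, 17, 38, 0, 0, 0, 0, 55, 17, 38, 0, 0, 0, 0, 55, 17, 38, 0, 0, 0, 0, 55],
)

```text
t: 1.48
eef_pos: [0.4144, -0.1656, 0.2275]
tcp_rot: [-0.879, 1.619, -1.62]
ft_force: [-0.3, -0.9, 0.0]
finger_gap: 0.0551
```

Request:
send_rows(
  moves=[16, 38, 0, 0, 0, 0, 55, 0, 0, 0, 0, 0, 0, 55, 0, 0, 0, 0, 0, 0, 55, 0, 0, 0, 0, 0, 0, 55, 0, 0, 0, 0, 0, 0, 55],
)

```text
t: 1.9
eef_pos: [0.4325, -0.1193, 0.2287]
tcp_rot: [-0.884, 1.61, -1.612]
ft_force: [-1.6, -0.7, -0.2]
finger_gap: 0.055
```

```bash
cat >> h.py <<'E'
def st():
    s=sense();M=R.from_rotvec(s['tcp_rot']).as_matrix()
    print(round(s['t'],2),np.round(s['eef_pos']*1000,1),'J',round(np.degrees(np.arctan2(M[1,2],M[0,2])),1),'down',np.round(M[:,1],3),'gap',round(s['finger_gap']*1000,1),'F',np.round(s['ft_force'],1),'q',np.round(s['q'],2))
    return s
E
python3 - <<'E'
from h import *
s=st()
C=cam("wrist",s);p,d=snapshot("wrist");cv2.imwrite('pics/w1.png',p[:,:,::-1])
P=cloud(C,d)
for n,c,lo,hi,r in [('rdk',(.4325,-.1276),.075,.11,.035),('sqk',(.51,-.067),.075,.11,.035),('sqh',(.51,-.067),.026,.046,.05),('rl',(.4265,-.0165),.05,.07,.045),('die',(.508,.033),.04,.055,.04)]:
    m=(np.hypot(P[...,0]-c[0],P[...,1]-c[1])<r)&(P[...,2]>lo)&(P[...,2]<hi)
    if m.sum()>5: print(n,m.sum(),np.round(P[m].max(0),4),np.round(P[m].min(0),4),cv2.minAreaRect(P[m][:,:2].astype(np.float32)))
E
```

```text
1.9 [ 432.5 -119.3  228.7] J -32.3 down [ 0.003 -0.    -1.   ] gap 55.0 F [-1.6 -0.7 -0.2] q [-0.56 -0.37 -0.34  1.59  0.    1.57]
rdk 835 [ 0.4482 -0.1118  0.0998] [ 0.4168 -0.1427  0.075 ] ((0.4328969717025757, -0.1273067593574524), (0.030506907030940056, 0.030990280210971832), 42.76654815673828)
sqk 1016 [ 0.5254 -0.0506  0.1006] [ 0.4935 -0.0823  0.075 ] ((0.5088309049606323, -0.06641130149364471), (0.030621003359556198, 0.031047653406858444), 57.91279220581055)
sqh 1774 [ 0.548  -0.0278  0.046 ] [ 0.4716 -0.1037  0.0263] ((0.509818971157074, -0.06596147269010544), (0.058491501957178116, 0.059291671961545944), 56.429893493652344)
rl 873 [0.4598 0.0148 0.0655] [ 0.3965 -0.0473  0.05  ] ((0.4282797873020172, -0.016182120889425278), (0.06185143068432808, 0.06271334737539291), 57.0448112487793)
die 1965 [0.5358 0.0553 0.0519] [0.4791 0.0049 0.04  ] ((0.5022353529930115, 0.024944454431533813), (0.0364750400185585, 0.057916976511478424), 57.52863311767578)
```

Request:
send_rows(
  moves=[0, -8, -35, 0, 0, 0, 55, 0, 0, -40, 0, 0, 0, 55, 0, 0, -40, 0, 0, 0, 55, 0, 0, -30, 0, 0, 0, 55, 0, 0, -15, 0, 0, 0, 55],
)

```text
t: 2.37
eef_pos: [0.4329, -0.136, 0.068]
tcp_rot: [-0.871, 1.607, -1.629]
ft_force: [0.2, 0.8, -0.1]
finger_gap: 0.0547
```

Request:
send_rows(
  moves=[0, 8, 0, 0, 0, 0, 55, 0, 0, -4, 0, 0, 0, 55, 0, 0, -2, 0, 0, 0, 55, 0, 0, 0, 0, 0, 0, 55, 0, 0, 0, 0, 0, 0, 55],
)

```text
t: 2.78
eef_pos: [0.4304, -0.13, 0.0603]
tcp_rot: [-0.868, 1.616, -1.632]
ft_force: [-0.8, -0.5, 0.4]
finger_gap: 0.0549
```

```bash
python3 -c "
from h import *
s=st();print(s['qd'])"
```

```text
2.78 [ 430.4 -130.    60.3] J -33.5 down [ 0.009 -0.005 -1.   ] gap 54.9 F [-0.8 -0.5  0.4] q [-0.59 -0.35 -0.63  1.28  0.    1.57]
[-0.00543274 -0.00707781  0.01995538  0.00627413 -0.00030097 -0.00063876]
```

Request:
send_rows(
  moves=[2.5, 2.5, 0, 0, 0, 0, 55, 0, 0, 0, 0, 0, 0, 0, 0, 0, 0, 0, 0, 0, 0, 0, 0, 0, 0, 0, 0, 0, 0, 0, 0, 0, 0, 0, 0],
  force=40,
)

```text
t: 3.2
eef_pos: [0.4355, -0.1287, 0.0641]
tcp_rot: [-0.865, 1.61, -1.636]
ft_force: [-0.1, -0.9, -1.2]
finger_gap: 0.0303
```

Request:
send_rows(
  moves=[0, 0, 0, 0, 0, 0, 0, 0, 0, 5, 0, 0, 0, 0, 0, 0, 10, 0, 0, 0, 0, 0, 0, 20, 0, 0, 0, 0, 0, 0, 25, 0, 0, 0, 0],
)

```text
t: 3.62
eef_pos: [0.432, -0.1264, 0.1218]
tcp_rot: [-0.871, 1.619, -1.629]
ft_force: [0.0, -0.9, -2.0]
finger_gap: 0.0302
```

```bash
python3 -c "
from h import *
s=st();p,d=snapshot('wrist');cv2.imwrite('pics/w2.png',p[:,:,::-1])"
```

```text
3.62 [ 432.  -126.4  121.8] J -33.5 down [ 0.005 -0.003 -1.   ] gap 30.2 F [ 0.  -0.9 -2. ] q [-0.58 -0.37 -0.54  1.4   0.    1.58]
```

View pics/w2.png

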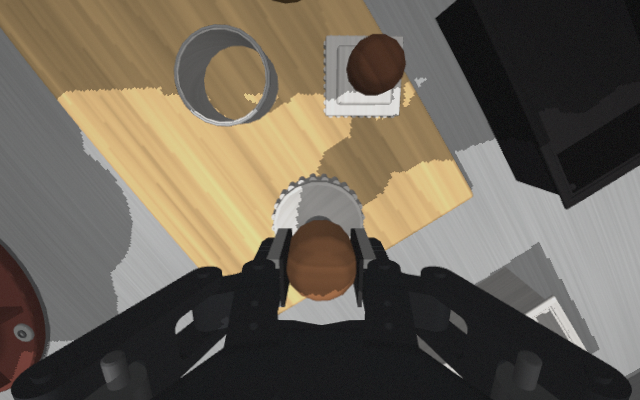

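The wrist picture shows the round stamp's knob held squarely between the pads at (321,260), with the square stamp and large ring undisturbed. Next: carry it to the steel pan.

Request:
send_rows(
  moves=[0, 0, 35, 0, 0, 0, 0, 5, -30, 25, 0, 0, 0, 0, 6, -35, 0, 0, 0, 0, 0, 6, -35, 0, 0, 0, 0, 0, 6, -35, 0, 0, 0, 0, 0],
)

```text
t: 4.08
eef_pos: [0.4582, -0.2626, 0.1986]
tcp_rot: [-0.869, 1.6, -1.632]
ft_force: [2.0, 0.2, -2.3]
finger_gap: 0.0303
```

Request:
send_rows(
  moves=[6, -38, 0, 0, 0, 0, 0, 6, -38, 0, 0, 0, 0, 0, 6, -38, 0, 0, 0, 0, 0, 4, -30, 0, 0, 0, 0, 0, 0, -10, 0, 0, 0, 0, 0],
)

```text
t: 4.5
eef_pos: [0.4806, -0.4295, 0.2025]
tcp_rot: [-0.867, 1.595, -1.64]
ft_force: [0.1, -0.7, -2.8]
finger_gap: 0.03
```

```bash
python3 -c "
from h import *
s=st()"
```

```text
4.5 [ 480.6 -429.5  202.5] J -33.1 down [ 0.021 -0.016 -1.   ] gap 30.0 F [ 0.1 -0.7 -2.8] q [-0.94  0.2   0.15  1.5   0.01  1.21]
```

Request:
send_rows(
  moves=[-1, 1, -35, 0.016, 0.021, 0, 0, 0, 0, -35, 0, 0, 0, 0, 0, 0, -30, 0, 0, 0, 0, 0, 0, -20, 0, 0, 0, 0, 0, 0, -10, 0, 0, 0, 0],
)

```text
t: 4.92
eef_pos: [0.48, -0.4365, 0.0745]
tcp_rot: [-0.874, 1.616, -1.633]
ft_force: [-0.3, 1.2, -1.9]
finger_gap: 0.03
```

```bash
python3 -c "
from h import *
s=st()"
```

```text
4.92 [ 480.  -436.5   74.5] J -33.4 down [ 0.005 -0.008 -1.   ] gap 30.0 F [-0.3  1.2 -1.9] q [-0.94  0.27 -0.01  1.29 -0.    1.22]
```

Request:
send_rows(
  moves=[0, 9, 0, 0, 0, 0, 0, 0, 0, -10, 0, 0, 0, 0, 0, 0, -6, 0, 0, 0, 0, 0, 0, -3, 0, 0, 0, 0, 0, 0, 0, 0, 0, 0, 0],
)

```text
t: 5.33
eef_pos: [0.4805, -0.4265, 0.0562]
tcp_rot: [-0.874, 1.615, -1.633]
ft_force: [-0.7, 0.1, -2.3]
finger_gap: 0.0298
```

```bash
python3 -c "
from h import *
s=st()"
```

```text
5.33 [ 480.5 -426.5   56.2] J -33.4 down [ 0.005 -0.008 -1.   ] gap 29.8 F [-0.7  0.1 -2.3] q [-0.93  0.26 -0.05  1.25 -0.    1.22]
```

Request:
send_rows(
  moves=[0, 0, -5, 0, 0, 0, 0, 0, 0, -2, 0, 0, 0, 0, 0, 0, -2, 0, 0, 0, 0, 0, 0, -1, 0, 0, 0, 0, 0, 0, 0, 0, 0, 0, 0],
)

```text
t: 5.75
eef_pos: [0.4819, -0.4283, 0.0487]
tcp_rot: [-0.874, 1.61, -1.637]
ft_force: [0.7, 1.3, -1.8]
finger_gap: 0.0304
```

Request:
send_rows(
  moves=[0, 0, -2, 0, 0, 0, 0, 0, 0, 0, 0, 0, 0, 0, 0, 0, 0, 0, 0, 0, 0, 0, 0, 0, 0, 0, 0, 0, 0, 0, 0, 0, 0, 0, 0],
)

```text
t: 6.17
eef_pos: [0.4822, -0.4296, 0.0496]
tcp_rot: [-0.874, 1.607, -1.64]
ft_force: [0.1, -0.2, -1.8]
finger_gap: 0.0302
```

```bash
python3 -c "
from h import *
s=st()"
```

```text
6.17 [ 482.2 -429.6   49.6] J -33.4 down [ 0.009 -0.015 -1.   ] gap 30.2 F [ 0.1 -0.2 -1.8] q [-0.93  0.26 -0.06  1.23 -0.    1.22]
```

Request:
send_rows(
  moves=[0, 1, -2, 0.01, 0.008, 0, 0, 0, 0, -1.5, 0, 0, 0, 0, 0, 0, -1.5, 0, 0, 0, 0, 0, 0, 0, 0, 0, 0, 0, 0, 0, 0, 0, 0, 0, 0],
)

```text
t: 6.58
eef_pos: [0.4821, -0.4297, 0.0489]
tcp_rot: [-0.878, 1.62, -1.631]
ft_force: [-0.7, 0.1, -2.1]
finger_gap: 0.0303
```

```bash
python3 -c "
from h import *
s=st()"
```

```text
6.58 [ 482.1 -429.7   48.9] J -33.4 down [-0.001 -0.007 -1.   ] gap 30.3 F [-0.7  0.1 -2.1] q [-0.93  0.28 -0.04  1.25 -0.    1.23]
```

Request:
send_rows(
  moves=[0, 0, -3, 0, 0, 0, 0, 0, 0, -3, 0, 0, 0, 0, 0, 0, -1, 0, 0, 0, 0, 0, 0, -1, 0, 0, 0, 0, 0, 0, -1, 0, 0, 0, 0],
)

```text
t: 7.0
eef_pos: [0.482, -0.4311, 0.0482]
tcp_rot: [-0.881, 1.619, -1.634]
ft_force: [-5.0, 5.6, 14.5]
finger_gap: 0.0301
```

```bash
python3 -c "
from h import *
s=st();C=cam('wrist',s);p,d=snapshot('wrist');cv2.imwrite('pics/w3.png',p[:,:,::-1])"
```

```text
7.0 [ 482.  -431.1   48.2] J -33.4 down [-0.002 -0.01  -1.   ] gap 30.1 F [-5.   5.6 14.5] q [-0.93  0.28 -0.04  1.24 -0.01  1.23]
```

Request:
send_rows(
  moves=[0, 0, 0.5, 0, 0, 0, 36, 0, 0, 0, 0, 0, 0, 50, 0, 0, 0, 0, 0, 0, 50, 0, 0, 15, 0, 0, 0, 50, 0, 0, 30, 0, 0, 0, 50],
)

```text
t: 7.47
eef_pos: [0.4795, -0.4276, 0.0857]
tcp_rot: [-0.882, 1.63, -1.624]
ft_force: [1.0, -0.8, 0.1]
finger_gap: 0.0497
```

Request:
send_rows(
  moves=[0, 0, 35, 0, 0, 0, 50, 0, 0, 40, 0, 0, 0, 50, 0, 30, 35, 0, 0, 0, 50, 0, 38, 0, 0, 0, 0, 50, 3, 38, 0, 0, 0, 0, 50],
)

```text
t: 7.88
eef_pos: [0.4814, -0.3281, 0.1983]
tcp_rot: [-0.877, 1.632, -1.632]
ft_force: [0.6, 0.4, -0.8]
finger_gap: 0.0499
```

```bash
cat > chk.py <<'E'
from h import *
s=st()
C=cam("top");p,d=snapshot("top");P=cloud(C,d);cv2.imwrite('pics/top_%d.png'%int(s['t']*100),p[:,:,::-1]);print('pics/top_%d.png'%int(s['t']*100))
np.savez('last.npz',P=P)
pans={'steel':(.4757,-.388,4.58),'green':(.4608,.3807,-5.58),'black':(.6645,-.141,.37)}
for n,(x,y,a) in pans.items():
    c,sn=np.cos(np.radians(a)),np.sin(np.radians(a))
    dx,dy=P[...,0]-x,P[...,1]-y; X=c*dx+sn*dy;Y=-sn*dx+c*dy
    m=(abs(X)<.066)&(abs(Y)<.073)&(P[...,2]>.012)&(P[...,2]<.12)
    k,l,stt,_=cv2.connectedComponentsWithStats(m.astype(np.uint8))
    for i in range(1,k):
        w=l==i
        if w.sum()<30: continue
        z=P[...,2][w]; top=w&(P[...,2]>np.percentile(z,95)-.012)
        print(n,'n',w.sum(),'XY top mm',np.round([1000*(X[top].min()+X[top].max())/2,1000*(Y[top].min()+Y[top].max())/2],1),'ztop',round(np.percentile(z,97)*1000,1))
E
python3 chk.py
```

```text
7.88 [ 481.4 -328.1  198.3] J -33.9 down [-0.006 -0.003 -1.   ] gap 49.9 F [ 0.6  0.4 -0.8] q [-0.82  0.05 -0.02  1.5  -0.01  1.34]
pics/top_788.png
steel n 194 XY top mm [  8.  -35.1] ztop 54.5
```

Request:
send_rows(
  moves=[4, 38, 0, 0, 0, 0, 50, 4, 38, 0, 0, 0, 0, 50, 4, 38, 0, 0, 0, 0, 50, 4, 38, 0, 0, 0, 0, 50, 4, 38, 0, 0, 0, 0, 50],
)

```text
t: 8.35
eef_pos: [0.5018, -0.131, 0.1978]
tcp_rot: [-0.874, 1.631, -1.633]
ft_force: [0.6, 0.0, 0.5]
finger_gap: 0.0499
```

Request:
send_rows(
  moves=[4, 36, 0, 0, 0, 0, 55, 2, 22, 0, 0, 0, 0, 55, 0, 3, 0, 0, 0, 0, 55, 0, 0, 0, 0, 0, 0, 55, 0, 0, 0, 0, 0, 0, 55],
)

```text
t: 8.77
eef_pos: [0.5078, -0.0601, 0.1966]
tcp_rot: [-0.878, 1.627, -1.625]
ft_force: [0.8, -0.5, -0.8]
finger_gap: 0.0548
```

```bash
python3 chk.py
```

```text
8.77 [507.8 -60.1 196.6] J -33.4 down [-0.004 -0.001 -1.   ] gap 54.8 F [ 0.8 -0.5 -0.8] q [-0.37 -0.17 -0.23  1.51 -0.    1.78]
pics/top_876.png
steel n 531 XY top mm [  0.9 -42.7] ztop 84.5
```

The round stamp stands in the steel pan at pan-frame (1, -43) mm, and its top height fits standing on the floor. Next is the square stamp.

Request:
send_rows(
  moves=[1, -5, -35, 0, 0, 0, 55, 0, 0, -35, 0, 0, 0, 55, 0, 0, -12, 0, 0, 0, 55, 0, 0, 0, 0, 0, 0, 55, 0, 0, 0, 0, 0, 0, 55],
)

```text
t: 9.23
eef_pos: [0.5093, -0.0726, 0.1125]
tcp_rot: [-0.871, 1.63, -1.633]
ft_force: [-0.1, -0.4, -0.5]
finger_gap: 0.055
```

Request:
send_rows(
  moves=[0, 6, -20, 0, 0, 0, 55, 0, 0, -20, 0, 0, 0, 55, 0, 0, -10, 0, 0, 0, 55, 0, 0, 0, 0, 0, 0, 55, 0, 0, 0, 0, 0, 0, 55],
)

```text
t: 9.65
eef_pos: [0.5122, -0.0714, 0.0669]
tcp_rot: [-0.863, 1.627, -1.641]
ft_force: [-0.2, -0.2, -0.1]
finger_gap: 0.055
```

```bash
python3 -c "
from h import *
s=st()"
```

```text
9.65 [512.2 -71.4  66.9] J -34.2 down [ 0.005 -0.006 -1.   ] gap 55.0 F [-0.2 -0.2 -0.1] q [-0.39 -0.12 -0.43  1.26 -0.    1.78]
```

Request:
send_rows(
  moves=[-2, 4.5, -5, 0, 0, 0, 55, 0, 0, 0, 0, 0, 0, 0, 0, 0, 0, 0, 0, 0, 0, 0, 0, 0, 0, 0, 0, 0, 0, 0, 0, 0, 0, 0, 0],
)

```text
t: 10.07
eef_pos: [0.5121, -0.0676, 0.0659]
tcp_rot: [-0.86, 1.623, -1.644]
ft_force: [0.1, 0.6, -2.3]
finger_gap: 0.0304
```

Request:
send_rows(
  moves=[0, 0, 0, 0, 0, 0, 0, 0, 0, 5, 0, 0, 0, 0, 0, 0, 20, 0, 0, 0, 0, 0, 0, 35, 0, 0, 0, 0, 0, 0, 35, 0, 0, 0, 0],
)

```text
t: 10.48
eef_pos: [0.5067, -0.0654, 0.1563]
tcp_rot: [-0.87, 1.635, -1.636]
ft_force: [1.8, -1.5, -1.5]
finger_gap: 0.0302
```

```bash
python3 -c "
from h import *
s=st();p,d=snapshot('wrist');cv2.imwrite('pics/w4.png',p[:,:,::-1])"
```

```text
10.48 [506.7 -65.4 156.3] J -34.3 down [-0.004 -0.003 -1.   ] gap 30.2 F [ 1.8 -1.5 -1.5] q [-0.38 -0.17 -0.3   1.44 -0.    1.79]
```

View pics/w4.png

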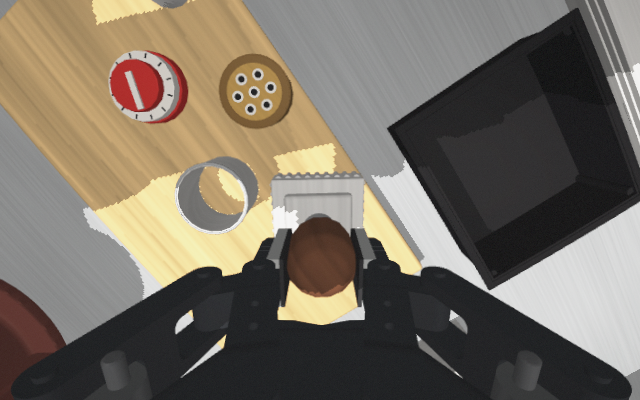

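The square stamp is held, its head at (318,210) square to the jaws. Next I carry it over with a turn of about +0.68 rad.

Request:
send_rows(
  moves=[0, 0, 40, 0, 0, 0, 0, -4, -35, 10, 0, 0, 0.1, 0, -5, -38, 0, 0, 0, 0.1, 0, -5, -38, 0, 0, 0, 0.1, 0, -5, -38, 0, 0, 0, 0.1, 0],
)

```text
t: 10.95
eef_pos: [0.4921, -0.2144, 0.2169]
tcp_rot: [-1.113, 1.323, -1.349]
ft_force: [1.0, -0.1, -1.8]
finger_gap: 0.0303
```

Request:
send_rows(
  moves=[-5, -38, 0, 0, 0, 0.1, 0, -5, -38, 0, 0, 0, 0.1, 0, -3, -30, 0, 0, 0, 0.06, 0, 0, -14, 0, 0, 0, 0, 0, 0, 0, 0, 0, 0, 0, 0],
)

```text
t: 11.37
eef_pos: [0.4757, -0.348, 0.2184]
tcp_rot: [-1.246, 1.119, -1.15]
ft_force: [-0.3, -0.8, -1.5]
finger_gap: 0.0303
```

```bash
python3 -c "
from h import *
s=st()"
```

```text
11.37 [ 475.7 -348.   218.4] J 5.7 down [ 0.02  -0.006 -1.   ] gap 30.3 F [-0.3 -0.8 -1.5] q [-0.86  0.04  0.01  1.52  0.01  0.61]
```

Request:
send_rows(
  moves=[-2, 2, -35, 0.006, 0.02, 0, 0, 0, 0, -35, 0, 0, 0, 0, 0, 0, -35, 0, 0, 0, 0, 0, 0, -25, 0, 0, 0, 0, 0, 0, -10, 0, 0, 0, 0],
)

```text
t: 11.78
eef_pos: [0.475, -0.3472, 0.0789]
tcp_rot: [-1.255, 1.132, -1.146]
ft_force: [0.1, -0.0, -2.1]
finger_gap: 0.0302
```

```bash
python3 -c "
from h import *
s=st()"
```

```text
11.78 [ 475.  -347.2   78.9] J 5.5 down [ 0.005 -0.007 -1.   ] gap 30.2 F [ 0.1 -0.  -2.1] q [-0.85  0.09 -0.2   1.28 -0.    0.62]
```

Request:
send_rows(
  moves=[-1, 0, -10, 0, 0, 0, 0, 0, 0, -8, 0, 0, 0, 0, 0, 0, -4, 0, 0, 0, 0, 0, 0, -2, 0, 0, 0, 0, 0, 0, -1, 0, 0, 0, 0],
)

```text
t: 12.2
eef_pos: [0.4748, -0.3457, 0.0536]
tcp_rot: [-1.255, 1.13, -1.145]
ft_force: [1.2, 0.1, -2.0]
finger_gap: 0.0302
```

Request:
send_rows(
  moves=[0, 0, -2, 0, 0, 0, 0, 0, 0, -2, 0, 0, 0, 0, 0, 0, -1, 0, 0, 0, 0, 0, 0, -1, 0, 0, 0, 0, 0, 0, -1, 0, 0, 0, 0],
)

```text
t: 12.62
eef_pos: [0.4767, -0.348, 0.0502]
tcp_rot: [-1.256, 1.125, -1.151]
ft_force: [-2.2, -1.2, 4.2]
finger_gap: 0.03
```

```bash
python3 -c "
from h import *
s=st()"
```

```text
12.62 [ 476.7 -348.    50.2] J 5.5 down [ 0.01  -0.012 -1.   ] gap 30.0 F [-2.2 -1.2  4.2] q [-0.85  0.1  -0.23  1.22 -0.    0.62]
```

Contact is now touching the floor (about 4 N up). Seat it a touch more, then release.

Request:
send_rows(
  moves=[0, 0, -1.5, 0.01, 0.01, 0, 0, 0, 0, -1.5, 0, 0, 0, 0, 0, 0, 0, 0, 0, 0, 34, 0, 0, 0, 0, 0, 0, 48, 0, 0, 0, 0, 0, 0, 48],
)

```text
t: 13.03
eef_pos: [0.4776, -0.3497, 0.0514]
tcp_rot: [-1.256, 1.136, -1.141]
ft_force: [-0.8, 0.7, -0.2]
finger_gap: 0.0479
```

Request:
send_rows(
  moves=[0, 0, 10, 0, 0, 0, 48, 0, 0, 25, 0, 0, 0, 48, 0, 0, 40, 0, 0, 0, 48, 0, 0, 40, 0, 0, 0, 48, 0, 30, 25, 0, 0, 0, 48],
)

```text
t: 13.45
eef_pos: [0.4732, -0.3181, 0.19]
tcp_rot: [-1.254, 1.148, -1.133]
ft_force: [0.9, 0.2, 1.1]
finger_gap: 0.0481
```

Request:
send_rows(
  moves=[4, 38, 0, 0, 0, 0, 75, 4, 38, 0, 0, 0, 0, 75, 4, 38, 0, 0, 0, 0, 75, 4, 38, 0, 0, 0, 0, 75, 4, 38, 0, 0, 0, 0, 75],
)

```text
t: 13.87
eef_pos: [0.4952, -0.127, 0.2037]
tcp_rot: [-1.249, 1.139, -1.154]
ft_force: [0.7, 0.3, -0.1]
finger_gap: 0.0751
```

```bash
python3 chk.py
```

```text
13.87 [ 495.2 -127.   203.7] J 4.9 down [ 0.006 -0.006 -1.   ] gap 75.1 F [ 0.7  0.3 -0.1] q [-0.51 -0.18 -0.23  1.51 -0.    0.98]
pics/top_1386.png
```

View pics/top_1386.png

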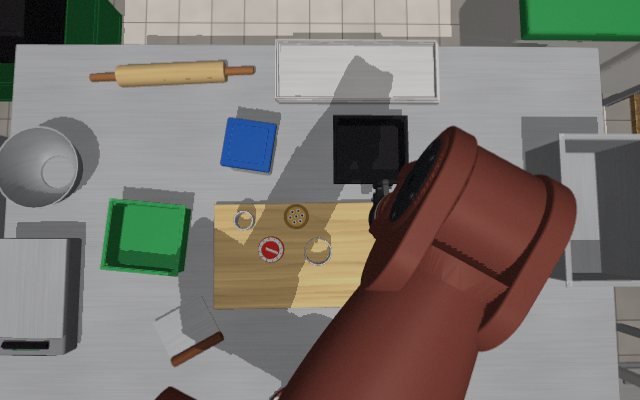

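The arm hides the steel pan in this view; the die (297,216), rings and timer haven't moved. Going on to the die.

Request:
send_rows(
  moves=[3, 38, 0, 0, 0, 0, 75, 3, 38, 0, 0, 0, 0, 75, 3, 38, 0, 0, 0, 0, 75, 2, 25, 0, 0, 0, 0, 75, 0, 5, 0, 0, 0, 0, 75],
)

```text
t: 14.33
eef_pos: [0.506, 0.0269, 0.2086]
tcp_rot: [-1.246, 1.132, -1.151]
ft_force: [-0.4, -0.7, -0.1]
finger_gap: 0.0751
```

```bash
cat > wr.py <<'E'
from h import *
import sys
s=st()
C=cam("wrist",s);p,d=snapshot("wrist");f='pics/w_%d.png'%int(s['t']*100);cv2.imwrite(f,p[:,:,::-1]);print(f)
P=cloud(C,d)
for n,c,lo,hi,r in [('rl',(.4275,-.0165),.05,.07,.045),('die',(.508,.033),.041,.055,.045),('rs',(.4988,.1547),.05,.07,.035),('tim',(.4314,.0939),.04,.06,.042)]:
    m=(np.hypot(P[...,0]-c[0],P[...,1]-c[1])<r)&(P[...,2]>lo)&(P[...,2]<hi)
    if m.sum()>5: print(n,m.sum(),np.round([*((P[m].max(0)+P[m].min(0))/2)[:2],*(P[m].max(0)-P[m].min(0))[:2],P[m][:,2].max()],4))
E
python3 chk.py; python3 wr.py
```

```text
14.33 [506.   26.9 208.6] J 5.2 down [ 0.011 -0.005 -1.   ] gap 75.1 F [-0.4 -0.7 -0.1] q [-0.2  -0.2  -0.24  1.52 -0.    1.28]
pics/top_1433.png
steel n 534 XY top mm [  0.9 -42.7] ztop 84.9
steel n 555 XY top mm [ 1.  39.6] ztop 84.4
14.38 [506.1  26.4 208.7] J 5.2 down [ 0.012 -0.005 -1.   ] gap 74.8 F [-0.2  0.7  1.4] q [-0.21 -0.2  -0.24  1.52 -0.    1.27]
pics/w_1438.png
rl 909 [ 0.4277 -0.0151  0.0622  0.062   0.0655]
die 2437 [0.5081 0.0346 0.0583 0.0584 0.0515]
rs 822 [0.4995 0.1554 0.0446 0.0449 0.0658]
tim 2634 [0.4313 0.0948 0.0583 0.057  0.0561]
```

Both stamps are standing at steel-pan (1,-43) and (1,40) mm. The wrist camera puts the die at (0.508, 0.034).

Request:
send_rows(
  moves=[2, 7, -35, 0.005, 0.012, 0, 76, 0, 0, -40, 0, 0, 0, 76, 0, 0, -40, 0, 0, 0, 76, 0, 0, -20, 0, 0, 0, 76, 0, 0, 0, 0, 0, 0, 76],
)

```text
t: 14.85
eef_pos: [0.5102, 0.0253, 0.0729]
tcp_rot: [-1.247, 1.139, -1.152]
ft_force: [-0.7, 0.5, -0.3]
finger_gap: 0.0756
```

```bash
python3 -c "
from h import *
s=st()"
```

```text
14.85 [510.2  25.3  72.9] J 4.9 down [ 0.007 -0.004 -1.   ] gap 75.6 F [-0.7  0.5 -0.3] q [-0.21 -0.15 -0.44  1.27 -0.    1.28]
```

Request:
send_rows(
  moves=[-1, 5, -5, 0, 0, 0, 76, 0, 4, -8, 0, 0, 0, 76, 0, 0, 0, 0, 0, 0, 76, 0, 0, 0, 0, 0, 0, 76, 0, 0, 0, 0, 0, 0, 76],
)

```text
t: 15.27
eef_pos: [0.5113, 0.0314, 0.0634]
tcp_rot: [-1.244, 1.139, -1.158]
ft_force: [0.5, 0.0, 0.3]
finger_gap: 0.0759
```

```bash
python3 -c "
from h import *
s=st()"
```

```text
15.27 [511.3  31.4  63.4] J 4.7 down [ 0.01  -0.006 -1.   ] gap 75.9 F [0.5 0.  0.3] q [-0.19 -0.14 -0.45  1.25 -0.    1.3 ]
```

Request:
send_rows(
  moves=[-2, 2, -20, 0.005, 0.009, 0, 76, 0, 1, -14, 0, 0, 0, 76, 0, 0, -5, 0, 0, 0, 76, 0, 0, -2, 0, 0, 0, 76, 0, 0, 0, 0, 0, 0, 76],
)

```text
t: 15.68
eef_pos: [0.5141, 0.0336, 0.0277]
tcp_rot: [-1.241, 1.139, -1.156]
ft_force: [-0.2, 0.3, -0.1]
finger_gap: 0.0757
```

```bash
python3 -c "
from h import *
s=st()"
```

```text
15.68 [514.1  33.6  27.7] J 4.7 down [ 0.011 -0.002 -1.   ] gap 75.7 F [-0.2  0.3 -0.1] q [-0.19 -0.1  -0.48  1.18 -0.    1.3 ]
```

Request:
send_rows(
  moves=[-5, 0, -4, 0, 0.01, 0, 76, 0, 0, -3, 0, 0, 0, 76, 0, 0, 0, 0, 0, 0, 0, 0, 0, 0, 0, 0, 0, 0, 0, 0, 0, 0, 0, 0, 0],
  force=60,
)

```text
t: 16.1
eef_pos: [0.5103, 0.0332, 0.0234]
tcp_rot: [-1.247, 1.144, -1.152]
ft_force: [0.3, -0.4, -3.1]
finger_gap: 0.0562
```

```bash
python3 -c "
from h import *
s=st()"
```

```text
16.1 [510.3  33.2  23.4] J 4.7 down [ 0.004 -0.003 -1.   ] gap 56.2 F [ 0.3 -0.4 -3.1] q [-0.19 -0.1  -0.49  1.18 -0.    1.3 ]
```

Request:
send_rows(
  moves=[0, 0, 5, 0, 0, 0, 0, 0, 0, 20, 0, 0, 0, 0, 0, 0, 40, 0, 0, 0, 0, 0, 0, 40, 0, 0, 0, 0, 0, 0, 40, 0, 0, 0, 0],
)

```text
t: 16.52
eef_pos: [0.5004, 0.035, 0.162]
tcp_rot: [-1.259, 1.162, -1.139]
ft_force: [1.3, -0.5, -4.2]
finger_gap: 0.0562
```

```bash
python3 wr.py
```

```text
16.52 [500.4  35.  162. ] J 4.7 down [-0.018  0.001 -1.   ] gap 56.2 F [ 1.3 -0.5 -4.2] q [-0.19 -0.18 -0.3   1.46 -0.    1.3 ]
pics/w_1651.png
rl 818 [ 0.4244 -0.012   0.0568  0.0554  0.0649]
rs 1142 [0.4995 0.155  0.0445 0.0444 0.0657]
tim 3476 [0.4316 0.0946 0.0575 0.0567 0.0563]
```

View pics/w_1651.png

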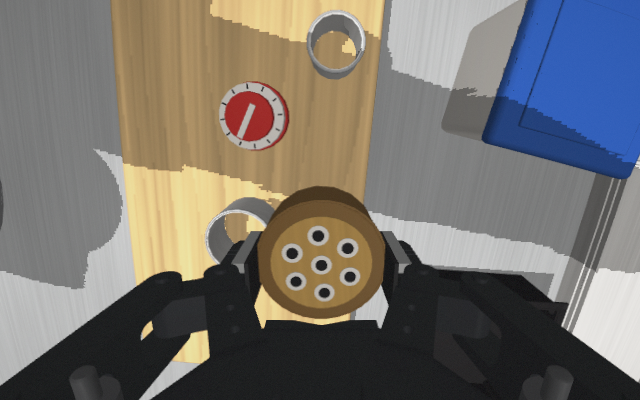

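Request:
send_rows(
  moves=[20, -24, 20, 0, 0, 0, 0, 25, -28, 0, 0, 0, 0, 0, 25, -28, 0, 0, 0, 0, 0, 25, -28, 0, 0, 0, 0, 0, 25, -28, 0, 0, 0, 0, 0],
)

```text
t: 16.98
eef_pos: [0.6239, -0.0995, 0.1955]
tcp_rot: [-1.253, 1.143, -1.141]
ft_force: [-0.5, 0.4, -3.4]
finger_gap: 0.056
```

```bash
python3 -c "
from h import *
s=st()"
```

```text
16.98 [623.9 -99.5 195.5] J 5.2 down [-0.002 -0.001 -1.   ] gap 56.0 F [-0.5  0.4 -3.4] q [-0.36  0.2   0.14  1.51 -0.    1.12]
```

The die sits level in the pads at (322,262).

Request:
send_rows(
  moves=[20, -20, 0, 0, 0, -0.04, 0, 14, -14, -10, 0, 0, -0.04, 0, 4, -4, -30, 0, 0, 0, 0, 0, 0, -20, 0, 0, 0, 0, 0, 0, -5, 0, 0, 0, 0],
)

```text
t: 17.4
eef_pos: [0.6679, -0.1483, 0.127]
tcp_rot: [-1.211, 1.206, -1.212]
ft_force: [-0.8, 0.7, -4.8]
finger_gap: 0.0561
```

```bash
python3 -c "
from h import *
s=st()"
```

```text
17.4 [ 667.9 -148.3  127. ] J 0.0 down [ 0.001 -0.003 -1.   ] gap 56.1 F [-0.8  0.7 -4.8] q [-0.41  0.36  0.21  1.41 -0.    1.16]
```

Request:
send_rows(
  moves=[-2, 4, -30, 0, 0, 0, 0, 0, 2, -30, 0, 0, 0, 0, 0, 0, -25, 0, 0, 0, 0, 0, 0, -15, 0, 0, 0, 0, 0, 0, -5, 0, 0, 0, 0],
)

```text
t: 17.82
eef_pos: [0.6647, -0.1411, 0.0192]
tcp_rot: [-1.212, 1.207, -1.211]
ft_force: [-0.5, 0.4, -4.0]
finger_gap: 0.056
```

```bash
python3 -c "
from h import *
s=st()"
```

```text
17.82 [ 664.7 -141.1   19.2] J 0.1 down [ 0.001 -0.003 -1.   ] gap 56.0 F [-0.5  0.4 -4. ] q [-0.4   0.41  0.06  1.22 -0.    1.17]
```

Centred. Next I lower the last ~10 mm slowly.

Request:
send_rows(
  moves=[0, 0, -5, 0, 0, 0, 0, 0, 0, -2, 0, 0, 0, 0, 0, 0, -1.5, 0, 0, 0, 0, 0, 0, -1, 0, 0, 0, 0, 0, 0, -1, 0, 0, 0, 0],
)

```text
t: 18.23
eef_pos: [0.6657, -0.1409, 0.0115]
tcp_rot: [-1.211, 1.204, -1.212]
ft_force: [0.2, 0.4, -4.2]
finger_gap: 0.0563
```

```bash
python3 -c "
from h import *
s=st()"
```

```text
18.23 [ 665.7 -140.9   11.5] J 0.1 down [ 0.003 -0.004 -1.   ] gap 56.3 F [ 0.2  0.4 -4.2] q [-0.4   0.41  0.05  1.21 -0.    1.17]
```

Request:
send_rows(
  moves=[0, 0, -2, 0, 0, 0, 0, 0, 0, -2, 0, 0, 0, 0, 0, 0, -1.5, 0, 0, 0, 0, 0, 0, -1, 0, 0, 0, 0, 0, 0, -1, 0, 0, 0, 0],
)

```text
t: 18.65
eef_pos: [0.6676, -0.1417, 0.0084]
tcp_rot: [-1.21, 1.2, -1.215]
ft_force: [-5.1, 2.9, 6.0]
finger_gap: 0.0562
```

```bash
python3 -c "
from h import *
s=st()"
```

```text
18.65 [ 667.6 -141.7    8.4] J 0.1 down [ 0.007 -0.006 -1.   ] gap 56.2 F [-5.1  2.9  6. ] q [-0.4   0.42  0.05  1.2  -0.    1.17]
```

Touching with about 10 N; releasing.

Request:
send_rows(
  moves=[0, 0, -1, 0.006, 0.007, 0, 0, 0, 0, 0, 0, 0, 0, 60, 0, 0, 0, 0, 0, 0, 70, 0, 0, 0, 0, 0, 0, 70, 0, 0, 4, 0, 0, 0, 70],
)

```text
t: 19.07
eef_pos: [0.669, -0.1424, 0.013]
tcp_rot: [-1.209, 1.206, -1.209]
ft_force: [0.5, 0.6, -0.4]
finger_gap: 0.0702
```

Request:
send_rows(
  moves=[0, 0, 15, 0, 0, 0, 72, 0, 0, 35, 0, 0, 0, 72, 0, 0, 40, 0, 0, 0, 72, 0, 0, 40, 0, 0, 0, 72, 0, 0, 40, 0, 0, 0, 75],
)

```text
t: 19.48
eef_pos: [0.662, -0.1395, 0.1824]
tcp_rot: [-1.215, 1.22, -1.198]
ft_force: [1.1, -1.1, 0.8]
finger_gap: 0.075
```

```bash
python3 -c "
from h import *
s=st()"
```

```text
19.48 [ 662.  -139.5  182.4] J 0.1 down [-0.012  0.006 -1.   ] gap 75.0 F [ 1.1 -1.1  0.8] q [-0.4   0.36  0.3   1.52  0.    1.17]
```

Request:
send_rows(
  moves=[-33, 18, 10, 0, 0, -0.05, 78, -33, 18, 0, 0, 0, -0.05, 78, -33, 18, 0, 0, 0, 0, 78, -33, 18, 0, 0, 0, 0, 78, -33, 18, 0, 0, 0, 0, 78],
)

```text
t: 19.9
eef_pos: [0.5059, -0.055, 0.2138]
tcp_rot: [-1.147, 1.271, -1.3]
ft_force: [-0.1, 0.4, 0.7]
finger_gap: 0.0778
```

Request:
send_rows(
  moves=[-33, 17, 0, 0, 0, 0, 78, -25, 11, 0, 0, 0, 0, 78, -8, 3, 0, 0, 0, 0, 78, 0, 0, 0, 0, 0, 0, 78, 0, 0, 0, 0, 0, 0, 78],
)

```text
t: 20.32
eef_pos: [0.4332, -0.0195, 0.2215]
tcp_rot: [-1.143, 1.26, -1.305]
ft_force: [-0.7, -0.1, 0.4]
finger_gap: 0.0775
```

```bash
python3 chk.py; python3 wr.py
```

```text
20.32 [433.2 -19.5 221.5] J -6.0 down [ 0.029 -0.01  -1.   ] gap 77.5 F [-0.7 -0.1  0.4] q [-0.35 -0.46 -0.42  1.57  0.    1.33]
pics/top_2031.png
steel n 535 XY top mm [  1.  -42.5] ztop 84.2
steel n 551 XY top mm [ 1.  38.9] ztop 84.8
black n 495 XY top mm [ 1.9 -0.2] ztop 37.7
20.37 [433.5 -19.6 221.5] J -6.0 down [ 0.029 -0.01  -1.   ] gap 78.0 F [-0.4 -0.4 -0.3] q [-0.35 -0.45 -0.42  1.57  0.    1.33]
pics/w_2036.png
rl 769 [ 0.4272 -0.0158  0.0628  0.0626  0.0658]
rs 308 [0.4977 0.1401 0.0379 0.0162 0.0654]
tim 2591 [0.4313 0.0942 0.0569 0.058  0.0562]
```

Die stands in the black pan at (2,0) mm, top at 38. Next comes the large ring at (0.4272, -0.0158).

Request:
send_rows(
  moves=[-6, 4, -30, 0.01, 0.029, 0, 78, 0, 0, -40, 0, 0, 0, 78, 0, 0, -35, 0, 0, 0, 78, 0, 0, -15, 0, 0, 0, 78, 0, 0, -5, 0, 0, 0, 78],
)

```text
t: 20.83
eef_pos: [0.4321, -0.0185, 0.0944]
tcp_rot: [-1.155, 1.285, -1.29]
ft_force: [0.7, -0.3, 0.6]
finger_gap: 0.0781
```

```bash
python3 -c "
from h import *
s=st()"
```

```text
20.83 [432.1 -18.5  94.4] J -6.1 down [ 0.003 -0.001 -1.   ] gap 78.1 F [ 0.7 -0.3  0.6] q [-0.35 -0.42 -0.62  1.36  0.    1.33]
```

Request:
send_rows(
  moves=[-4, 3, -12, 0, 0, 0, 79, -1, 0, -5, 0, 0, 0, 79, 0, 0, 0, 0, 0, 0, 79, 0, 0, 0, 0, 0, 0, 79, 0, 0, 0, 0, 0, 0, 79],
)

```text
t: 21.25
eef_pos: [0.4286, -0.0169, 0.0775]
tcp_rot: [-1.156, 1.288, -1.289]
ft_force: [0.7, -0.4, -0.2]
finger_gap: 0.0789
```

```bash
python3 -c "
from h import *
s=st()"
```

```text
21.25 [428.6 -16.9  77.5] J -6.2 down [ 0.001 -0.    -1.   ] gap 78.9 F [ 0.7 -0.4 -0.2] q [-0.35 -0.42 -0.66  1.33 -0.    1.33]
```

Request:
send_rows(
  moves=[-1, 1, -25, 0, 0, 0, 79, 0, 0, -15, 0, 0, 0, 79, 0, 0, -5, 0, 0, 0, 79, 0, 0, -2, 0, 0, 0, 79, 0, 0, 0, 0, 0, 0, 79],
)

```text
t: 21.67
eef_pos: [0.4326, -0.018, 0.0354]
tcp_rot: [-1.15, 1.28, -1.296]
ft_force: [-0.3, -0.8, 0.1]
finger_gap: 0.0787
```

```bash
python3 -c "
from h import *
s=st()"
```

```text
21.67 [432.6 -18.   35.4] J -6.2 down [ 0.01  -0.004 -1.   ] gap 78.7 F [-0.3 -0.8  0.1] q [-0.35 -0.39 -0.71  1.24 -0.    1.33]
```

Request:
send_rows(
  moves=[-5, 2, -5, 0.004, 0.01, 0, 79, 0, 0, -2, 0, 0, 0, 79, 0, 0, 0, 0, 0, 0, 0, 0, 0, 0, 0, 0, 0, 0, 0, 0, 0, 0, 0, 0, 0],
  force=35,
)

```text
t: 22.08
eef_pos: [0.4293, -0.0165, 0.0314]
tcp_rot: [-1.154, 1.286, -1.291]
ft_force: [0.1, -0.0, -0.7]
finger_gap: 0.0596
```

```bash
python3 -c "
from h import *
s=st()"
```

```text
22.08 [429.3 -16.5  31.4] J -6.2 down [ 0.003 -0.001 -1.   ] gap 59.6 F [ 0.1 -0.  -0.7] q [-0.35 -0.39 -0.72  1.24  0.    1.33]
```

Request:
send_rows(
  moves=[0, 0, 5, 0, 0, 0, 0, 0, 0, 20, 0, 0, 0, 0, 0, 0, 40, 0, 0, 0, 0, 0, 0, 40, 0, 0, 0, 0, 0, 0, 40, 0, 0, 0, 0],
)

```text
t: 22.5
eef_pos: [0.422, -0.014, 0.1733]
tcp_rot: [-1.162, 1.3, -1.28]
ft_force: [0.2, -0.7, -0.5]
finger_gap: 0.06
```

```bash
python3 wr.py
```

```text
22.5 [422.  -14.  173.3] J -6.2 down [-0.012  0.005 -1.   ] gap 60.0 F [ 0.2 -0.7 -0.5] q [-0.35 -0.44 -0.5   1.53  0.    1.33]
pics/w_2250.png
rs 81 [0.4969 0.1349 0.0193 0.004  0.0583]
tim 3557 [0.4315 0.0937 0.0572 0.0571 0.0564]
```

```bash
ls -t pics | head -1
```

```text
w_2250.png
```

View pics/w_2250.png

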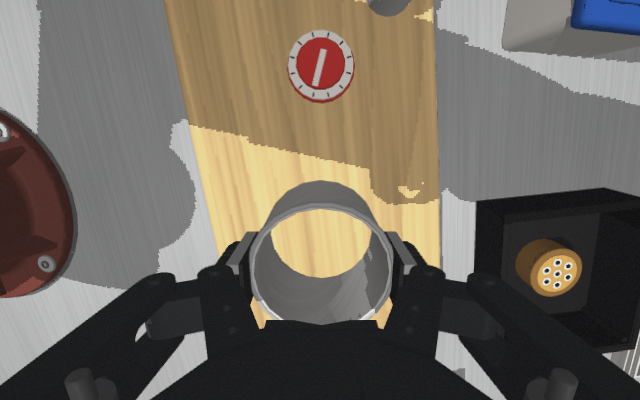

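Request:
send_rows(
  moves=[3, 35, 25, 0, 0, 0, 0, 4, 40, 0, 0, 0, 0, 0, 4, 40, 0, 0, 0, 0, 0, 4, 40, 0, 0, 0, 0, 0, 4, 40, 0, 0, 0, 0, 0],
)

```text
t: 22.97
eef_pos: [0.4469, 0.1746, 0.2116]
tcp_rot: [-1.141, 1.289, -1.306]
ft_force: [0.3, -0.8, -0.8]
finger_gap: 0.0599
```

Request:
send_rows(
  moves=[4, 40, 0, 0, 0, 0, 0, 4, 40, 0, 0, 0, 0, 0, 4, 40, 0, 0, 0, 0, 0, 4, 40, 0, 0, 0, 0, 0, 3, 30, 0, 0, 0, 0, 0],
)

```text
t: 23.38
eef_pos: [0.4644, 0.3742, 0.2138]
tcp_rot: [-1.137, 1.285, -1.305]
ft_force: [0.2, 0.1, -0.4]
finger_gap: 0.0599
```

```bash
python3 -c "
from h import *
s=st()"
```

```text
23.38 [464.4 374.2 213.8] J -6.9 down [ 0.016 -0.001 -1.   ] gap 59.9 F [ 0.2  0.1 -0.4] q [ 0.46  0.07  0.03  1.52 -0.01  2.16]
```

The large ring hangs level in the pads at (322,265), and the die stands in the black pan at (555,268). Target for the ring is (464, 420).

Request:
send_rows(
  moves=[0, 30, 0, 0.002, 0.016, 0, 0, 0, 12, -20, 0, 0, 0, 0, 0, 2, -35, 0, 0, 0, 0, 0, 0, -25, 0, 0, 0, 0, 0, 0, -10, 0, 0, 0, 0],
)

```text
t: 23.8
eef_pos: [0.4642, 0.4298, 0.1247]
tcp_rot: [-1.145, 1.291, -1.289]
ft_force: [-0.4, -0.6, -2.2]
finger_gap: 0.0597
```

```bash
python3 -c "
from h import *
s=st()"
```

```text
23.8 [464.2 429.8 124.7] J -6.4 down [ 0.006  0.006 -1.   ] gap 59.7 F [-0.4 -0.6 -2.2] q [0.54 0.2  0.01 1.37 0.   2.22]
```

Request:
send_rows(
  moves=[0, -6, -25, 0, 0, 0, 0, 0, -3, -25, 0, 0, 0, 0, 0, 0, -20, 0, 0, 0, 0, 0, 0, -10, 0, 0, 0, 0, 0, 0, 0, 0, 0, 0, 0],
)

```text
t: 24.22
eef_pos: [0.4632, 0.4195, 0.0418]
tcp_rot: [-1.147, 1.291, -1.289]
ft_force: [0.2, -0.4, -1.5]
finger_gap: 0.0601
```

```bash
python3 -c "
from h import *
s=st()"
```

```text
24.22 [463.2 419.5  41.8] J -6.4 down [ 0.004  0.005 -1.   ] gap 60.1 F [ 0.2 -0.4 -1.5] q [ 0.53  0.22 -0.12  1.22  0.    2.21]
```

Request:
send_rows(
  moves=[0, 0, -10, 0, 0, 0, 0, 0, 0, -6, 0, 0, 0, 0, 0, 0, -3, 0, 0, 0, 0, 0, 0, -1, 0, 0, 0, 0, 0, 0, -1, 0, 0, 0, 0],
)

```text
t: 24.63
eef_pos: [0.4661, 0.4208, 0.0243]
tcp_rot: [-1.141, 1.289, -1.289]
ft_force: [0.0, -1.5, -1.3]
finger_gap: 0.0601
```

Request:
send_rows(
  moves=[0, 0, -2, 0, 0, 0, 0, 0, 0, -2, 0, 0, 0, 0, 0, 0, -1, 0, 0, 0, 0, 0, 0, -1, 0, 0, 0, 0, 0, 0, -1, 0, 0, 0, 0],
)

```text
t: 25.05
eef_pos: [0.4674, 0.4217, 0.0188]
tcp_rot: [-1.138, 1.288, -1.289]
ft_force: [-0.2, -0.5, 0.1]
finger_gap: 0.0597
```

```bash
python3 -c "
from h import *
s=st()"
```

```text
25.05 [467.4 421.7  18.8] J -6.5 down [ 0.012  0.01  -1.   ] gap 59.7 F [-0.2 -0.5  0.1] q [ 0.53  0.24 -0.14  1.17  0.    2.21]
```

Request:
send_rows(
  moves=[0, -1, -2, -0.01, 0.012, 0, 0, 0, 0, -1.5, 0, 0, 0, 0, 0, 0, -1, 0, 0, 0, 0, 0, 0, -1, 0, 0, 0, 0, 0, 0, -1, 0, 0, 0, 0],
)

```text
t: 25.47
eef_pos: [0.4674, 0.4205, 0.016]
tcp_rot: [-1.157, 1.292, -1.293]
ft_force: [-4.7, -3.6, 9.2]
finger_gap: 0.0602
```

```bash
python3 -c "
from h import *
s=st()"
```

```text
25.47 [467.4 420.5  16. ] J -6.4 down [-0.002 -0.003 -1.   ] gap 60.2 F [-4.7 -3.6  9.2] q [ 0.53  0.27 -0.12  1.19 -0.    2.21]
```

On the floor (9 N). Releasing and rising.

Request:
send_rows(
  moves=[0, 0, 0, 0, 0, 0, 64, 0, 0, 0, 0, 0, 0, 74, 0, 0, 0, 0, 0, 0, 74, 0, 0, 0, 0, 0, 0, 74, 0, 0, 10, 0, 0, 0, 74],
)

```text
t: 25.88
eef_pos: [0.4667, 0.42, 0.0244]
tcp_rot: [-1.16, 1.293, -1.293]
ft_force: [-0.2, 0.5, -0.7]
finger_gap: 0.0741
```

Request:
send_rows(
  moves=[0, 0, 20, 0, 0, 0, 74, 0, 0, 35, 0, 0, 0, 74, 0, 0, 40, 0, 0, 0, 74, 0, 0, 40, 0, 0, 0, 74, 0, -10, 30, 0, 0, 0, 70],
)

```text
t: 26.3
eef_pos: [0.4609, 0.4074, 0.1904]
tcp_rot: [-1.174, 1.297, -1.292]
ft_force: [1.7, 0.3, 1.3]
finger_gap: 0.0698
```

Request:
send_rows(
  moves=[3, -40, 0, 0, 0, 0, 62, 5, -40, 0, 0, 0, 0, 62, 5, -40, 0, 0, 0, 0, 62, 5, -40, 0, 0, 0, 0, 62, 5, -40, 0, 0, 0, 0, 62],
)

```text
t: 26.72
eef_pos: [0.4867, 0.2081, 0.2063]
tcp_rot: [-1.158, 1.28, -1.286]
ft_force: [0.6, -0.2, 0.2]
finger_gap: 0.0622
```

```bash
python3 -c "
from h import *
s=st()"
```

```text
26.72 [486.7 208.1 206.3] J -5.8 down [ 0.004 -0.002 -1.   ] gap 62.2 F [ 0.6 -0.2  0.2] q [ 0.16 -0.12 -0.17  1.52 -0.    1.83]
```

Small ring at (0.4992, 0.155).

Request:
send_rows(
  moves=[6, -30, 0, 0, 0, 0, 62, 4, -16, 0, 0, 0, 0, 62, 0, -2, -10, 0, 0, 0, 62, 0, 0, -10, 0, 0, 0, 62, 0, 0, 0, 0, 0, 0, 62],
)

```text
t: 27.13
eef_pos: [0.4982, 0.151, 0.1893]
tcp_rot: [-1.15, 1.281, -1.296]
ft_force: [-0.6, -0.6, 0.5]
finger_gap: 0.0621
```

```bash
python3 chk.py;python3 wr.py
```

```text
27.13 [498.2 151.  189.3] J -6.3 down [ 0.01  -0.003 -1.   ] gap 62.1 F [-0.6 -0.6  0.5] q [ 0.04 -0.16 -0.23  1.48 -0.    1.73]
pics/top_2713.png
steel n 539 XY top mm [  0.9 -42.1] ztop 83.9
steel n 554 XY top mm [ 1.1 38.8] ztop 84.2
black n 491 XY top mm [ 1.8 -0.2] ztop 37.8
27.18 [498.2 151.4 190.1] J -6.3 down [ 0.01  -0.003 -1.   ] gap 62.0 F [-0.3 -0.  -1.6] q [ 0.05 -0.16 -0.23  1.48 -0.    1.73]
pics/w_2718.png
rs 661 [0.499  0.1556 0.0447 0.0444 0.0651]
tim 1513 [0.4316 0.0945 0.0557 0.0578 0.0559]
```

View pics/top_2713.png

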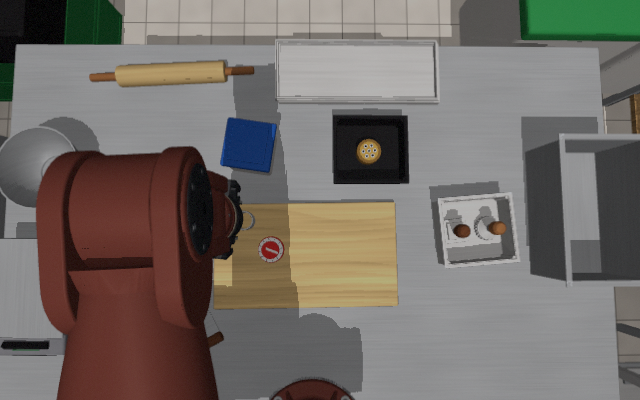

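Request:
send_rows(
  moves=[1, 4, -30, 0.003, 0.01, 0, 63, 0, 0, -35, 0, 0, 0, 63, 0, 0, -25, 0, 0, 0, 63, 0, 0, -12, 0, 0, 0, 63, 0, 0, 0, 0, 0, 0, 63],
)

```text
t: 27.65
eef_pos: [0.4991, 0.1622, 0.0875]
tcp_rot: [-1.156, 1.28, -1.283]
ft_force: [-0.4, 0.7, 0.6]
finger_gap: 0.0627
```

```bash
python3 -c "
from h import *
s=st()"
```

```text
27.65 [499.1 162.2  87.5] J -5.7 down [ 0.005  0.002 -1.   ] gap 62.7 F [-0.4  0.7  0.6] q [ 0.06 -0.11 -0.38  1.3   0.    1.73]
```

The arm hides the green pan here; the steel and black pans look right. Correcting y by about -6.

Request:
send_rows(
  moves=[0, -4, -6, 0, 0, 0, 63, 0, -2, -4, 0, 0, 0, 63, 0, 0, 0, 0, 0, 0, 63, 0, 0, 0, 0, 0, 0, 63, 0, 0, 0, 0, 0, 0, 63],
)

```text
t: 28.07
eef_pos: [0.4999, 0.1582, 0.0798]
tcp_rot: [-1.155, 1.275, -1.281]
ft_force: [-0.2, -0.5, -0.2]
finger_gap: 0.0629
```

```bash
python3 -c "
from h import *
s=st()"
```

```text
28.07 [499.9 158.2  79.8] J -5.5 down [ 0.007  0.002 -1.   ] gap 62.9 F [-0.2 -0.5 -0.2] q [ 0.06 -0.11 -0.39  1.28  0.    1.72]
```

Request:
send_rows(
  moves=[-1, -2, -25, 0, 0.007, 0, 63, -1, -1, -17, 0, 0, 0, 63, 0, 0, -5, 0, 0, 0, 63, 0, 0, -2, 0, 0, 0, 63, 0, 0, 0, 0, 0, 0, 63],
)

```text
t: 28.48
eef_pos: [0.5019, 0.1552, 0.0349]
tcp_rot: [-1.153, 1.275, -1.281]
ft_force: [0.7, 0.2, 0.2]
finger_gap: 0.063
```

```bash
python3 -c "
from h import *
s=st()"
```

```text
28.48 [501.9 155.2  34.9] J -5.5 down [ 0.009  0.003 -1.   ] gap 63.0 F [0.7 0.2 0.2] q [ 0.05 -0.07 -0.44  1.19  0.    1.72]
```

Request:
send_rows(
  moves=[-3, 0, -4, 0, 0.008, 0, 63, 0, 0, -2, 0, 0, 0, 63, 0, 0, 0, 0, 0, 0, 0, 0, 0, 0, 0, 0, 0, 0, 0, 0, 0, 0, 0, 0, 0],
)

```text
t: 28.9
eef_pos: [0.5009, 0.1555, 0.0321]
tcp_rot: [-1.157, 1.278, -1.279]
ft_force: [0.4, 0.6, -0.6]
finger_gap: 0.0432
```

Request:
send_rows(
  moves=[0, 0, 3, 0, 0, 0, 0, 0, 0, 15, 0, 0, 0, 0, 0, 0, 40, 0, 0, 0, 0, 0, 0, 40, 0, 0, 0, 0, 0, 0, 40, 0, 0, 0, 0],
)

```text
t: 29.32
eef_pos: [0.4932, 0.1551, 0.1654]
tcp_rot: [-1.17, 1.29, -1.273]
ft_force: [1.0, -0.5, -0.2]
finger_gap: 0.0433
```

```bash
python3 wr.py
```

```text
29.32 [493.2 155.1 165.4] J -5.5 down [-0.012  0.002 -1.   ] gap 43.3 F [ 1.  -0.5 -0.2] q [ 0.05 -0.14 -0.26  1.46  0.    1.72]
pics/w_2931.png
tim 419 [0.4314 0.107  0.0567 0.0325 0.0524]
```

View pics/w_2931.png

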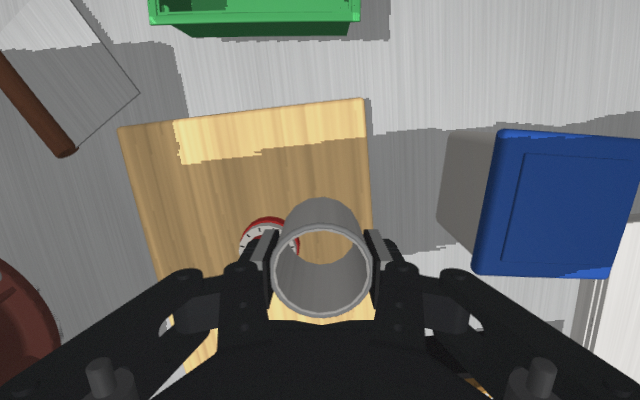

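Request:
send_rows(
  moves=[-4, 30, 35, 0, 0, 0, 0, -7, 38, 0, 0, 0, 0, 0, -7, 38, 0, 0, 0, 0, 0, -7, 38, 0, 0, 0, 0, 0, -5, 22, 0, 0, 0, 0, 0],
)

```text
t: 29.78
eef_pos: [0.4707, 0.3162, 0.2085]
tcp_rot: [-1.144, 1.28, -1.288]
ft_force: [0.7, 0.0, -0.7]
finger_gap: 0.0433
```

Run:
```python
from h import *
s=st()
C=cam("wrist",s);p,d=snapshot("wrist");cv2.imwrite('pics/w_g.png',p[:,:,::-1])
P=cloud(C,d)
m=(abs(P[...,0]-.465)<.05)&(abs(P[...,1]-.42)<.05)&(P[...,2]>.04)&(P[...,2]<.057)
print(m.sum(),P[m].min(0),P[m].max(0))
m=(abs(P[...,0]-.46)<.12)&(abs(P[...,1]-.38)<.12)&(P[...,2]>.06)&(P[...,2]<.075)
print(m.sum(),P[m].min(0),P[m].max(0))
```

```text
29.78 [470.7 316.2 208.5] J -6.1 down [ 0.012  0.005 -1.   ] gap 43.3 F [ 0.7  0.  -0.7] q [ 0.36 -0.02 -0.07  1.51  0.    2.04]
1324 [0.41521353 0.38912443 0.04000954] [0.51484278 0.46562921 0.05699767]
7072 [0.37294445 0.2868079  0.0600032 ] [0.550362   0.47719785 0.06816485]
```

View pics/w_g.png

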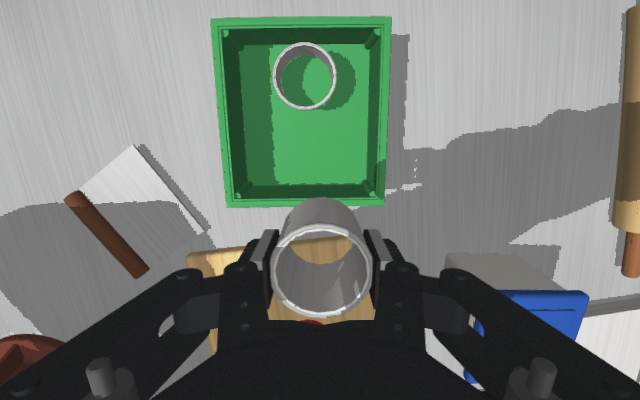

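The large ring stands at the far end of the green pan (305,75). The small ring hangs level in the pads; it goes to (457, 340).

Request:
send_rows(
  moves=[-6, 12, 0, -0.005, 0.012, 0, 0, -5, 9, -20, 0, 0, 0, 0, 0, 0, -35, 0, 0, 0, 0, 0, 0, -25, 0, 0, 0, 0, 0, 0, -10, 0, 0, 0, 0],
)

```text
t: 30.25
eef_pos: [0.4592, 0.3455, 0.1205]
tcp_rot: [-1.151, 1.277, -1.28]
ft_force: [-0.1, -0.3, -0.8]
finger_gap: 0.0431
```

```bash
python3 -c "
from h import *
s=st()"
```

```text
30.25 [459.2 345.5 120.5] J -5.6 down [ 0.009  0.005 -1.   ] gap 43.1 F [-0.1 -0.3 -0.8] q [ 0.42  0.02 -0.19  1.35  0.    2.09]
```

Request:
send_rows(
  moves=[-2, -5, -30, -0.005, 0.009, 0, 0, 0, -1, -28, 0, 0, 0, 0, 0, 0, -18, 0, 0, 0, 0, 0, 0, -8, 0, 0, 0, 0, 0, 0, 0, 0, 0, 0, 0],
)

```text
t: 30.67
eef_pos: [0.4566, 0.3383, 0.0331]
tcp_rot: [-1.163, 1.281, -1.281]
ft_force: [0.7, -0.4, -0.1]
finger_gap: 0.0432
```

```bash
python3 -c "
from h import *
s=st()"
```

```text
30.67 [456.6 338.3  33.1] J -5.6 down [-0.001 -0.001 -1.   ] gap 43.2 F [ 0.7 -0.4 -0.1] q [ 0.41  0.07 -0.3   1.2  -0.    2.08]
```

Request:
send_rows(
  moves=[0, 0, -6, 0, 0, 0, 0, 0, 0, -3, 0, 0, 0, 0, 0, 0, -2, 0, 0, 0, 0, 0, 0, -1, 0, 0, 0, 0, 0, 0, -1, 0, 0, 0, 0],
)

```text
t: 31.08
eef_pos: [0.4601, 0.3395, 0.0246]
tcp_rot: [-1.156, 1.279, -1.282]
ft_force: [-0.3, 0.1, -0.3]
finger_gap: 0.0432
```

Request:
send_rows(
  moves=[0, 0, -2, 0, 0, 0, 0, 0, 0, -1.5, 0, 0, 0, 0, 0, 0, -1, 0, 0, 0, 0, 0, 0, -1, 0, 0, 0, 0, 0, 0, -1, 0, 0, 0, 0],
)

```text
t: 31.5
eef_pos: [0.4614, 0.3401, 0.0194]
tcp_rot: [-1.153, 1.277, -1.282]
ft_force: [0.4, -0.2, -0.8]
finger_gap: 0.0431
```

```bash
python3 -c "
from h import *
s=st()"
```

```text
31.5 [461.4 340.1  19.4] J -5.6 down [ 0.008  0.003 -1.   ] gap 43.1 F [ 0.4 -0.2 -0.8] q [ 0.41  0.09 -0.31  1.17 -0.    2.08]
```

Request:
send_rows(
  moves=[0, 0, -2, -0.003, 0.008, 0, 0, 0, 0, -1.5, 0, 0, 0, 0, 0, 0, -1, 0, 0, 0, 0, 0, 0, -1, 0, 0, 0, 0, 0, 0, -1, 0, 0, 0, 0],
)

```text
t: 31.92
eef_pos: [0.4614, 0.3402, 0.0166]
tcp_rot: [-1.163, 1.281, -1.281]
ft_force: [-4.9, -2.7, 10.1]
finger_gap: 0.0434
```

```bash
python3 -c "
from h import *
s=st()"
```

```text
31.92 [461.4 340.2  16.6] J -5.6 down [-0.001 -0.001 -1.   ] gap 43.4 F [-4.9 -2.7 10.1] q [ 0.41  0.1  -0.3   1.17 -0.    2.08]
```

On the floor. Releasing and clearing the view.

Request:
send_rows(
  moves=[0, 0, 0, 0, 0, 0, 47, 0, 0, 0, 0, 0, 0, 60, 0, 0, 0, 0, 0, 0, 60, 0, 0, 0, 0, 0, 0, 60, 0, 0, 10, 0, 0, 0, 60],
)

```text
t: 32.33
eef_pos: [0.4605, 0.3397, 0.025]
tcp_rot: [-1.166, 1.283, -1.281]
ft_force: [-0.1, 0.1, -1.0]
finger_gap: 0.0606
```

Request:
send_rows(
  moves=[0, 0, 20, 0, 0, 0, 60, 0, 0, 35, 0, 0, 0, 60, 0, 0, 40, 0, 0, 0, 60, 0, 0, 40, 0, 0, 0, 60, 0, -10, 40, 0, 0, 0, 60],
)

```text
t: 32.75
eef_pos: [0.4534, 0.3277, 0.1988]
tcp_rot: [-1.182, 1.29, -1.278]
ft_force: [0.9, 0.6, -0.8]
finger_gap: 0.0599
```

Request:
send_rows(
  moves=[0, -38, 10, 0, 0, 0, 60, 0, -40, 0, 0, 0, 0, 60, 0, -40, 0, 0, 0, 0, 60, 0, -40, 0, 0, 0, 0, 60, 0, -40, 0, 0, 0, 0, 60],
)

```text
t: 33.17
eef_pos: [0.4562, 0.1295, 0.2261]
tcp_rot: [-1.166, 1.27, -1.275]
ft_force: [0.7, -0.4, 0.4]
finger_gap: 0.06
```

Request:
send_rows(
  moves=[0, -40, 0, 0, 0, 0, 60, 0, -40, 0, 0, 0, 0, 60, 0, -40, 0, 0, 0, 0, 60, 0, -20, 0, 0, 0, 0, 60, 0, 0, 0, 0, 0, 0, 60],
)

```text
t: 33.58
eef_pos: [0.4544, -0.0227, 0.2308]
tcp_rot: [-1.161, 1.267, -1.284]
ft_force: [-0.0, 0.5, 0.5]
finger_gap: 0.0599
```

```bash
python3 chk.py
python3 - <<'E'
from h import *
P=np.load('last.npz')['P']
for n,c,lo,hi,r in [('tim',(.4314,.0939),.041,.06,.042),('tub',(.66,.144),.1,.13,.1)]:
    for Q in (P,cloud(cam("top"),np.load('top0.npz')['d'])):
        m=(np.hypot(Q[...,0]-c[0],Q[...,1]-c[1])<r)&(Q[...,2]>lo)&(Q[...,2]<hi)
        print(n,np.round([*((Q[m].max(0)+Q[m].min(0))/2)[:2]],4))
p,d=snapshot("scene");cv2.imwrite('pics/scene_end.png',p[:,:,::-1])
E
ls -t pics|head -3
```

```text
33.58 [454.4 -22.7 230.8] J -5.2 down [ 0.009 -0.005 -1.   ] gap 59.9 F [-0.   0.5  0.5] q [-0.34 -0.36 -0.33  1.59 -0.    1.32]
pics/top_3358.png
steel n 535 XY top mm [  0.9 -42.6] ztop 84.7
steel n 553 XY top mm [ 0.9 39.5] ztop 84.6
green n 429 XY top mm [ 1.5 39.6] ztop 50.2
green n 260 XY top mm [  3.2 -41.2] ztop 50.6
black n 492 XY top mm [ 1.6 -0.3] ztop 37.1
tim [0.4315 0.102 ]
tim [0.4314 0.0937]
tub [0.6649 0.1374]
tub [0.6648 0.1374]
scene_end.png
top_3358.png
w_g.png
```

View pics/scene_end.png

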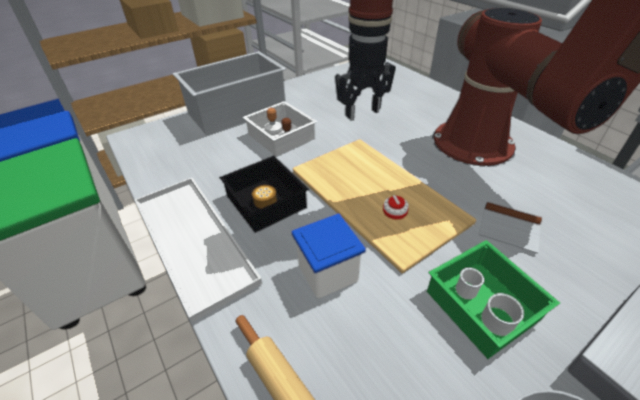

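The scene view shows all five tools standing in their pans, with the timer (396,207) and tub (328,250) in place. The arm is clear of everything.

```bash
python3 -c "
from workcell import *
print(close_job())"
```

```text
the job is handed in; nothing more can be done
None
```

All five tools are in their pans and I handed the job in at about 34 s. Each was lowered until the wrist force showed the pan floor, then released.

| Tool | Pan | Measured position (x, y in the pan's frame, mm) | Top height measured / expected (mm) |
|---|---|---|---|
| Round stamp | steel | (1, -43) | 84.7 / 83 |
| Square stamp | steel | (1, 40) | 84.6 / 83 |
| Large ring | green | (2, 40) | 50.2 / 48 |
| Small ring | green | (3, -41) | 50.6 / 48 |
| Die | black | (2, 0) | 37.1 / 33 |

- **Heights:** the readings run 2–4 mm above expected. The die's also read high on the board (51.5 mm by the wrist camera, 48 expected). I take this as a camera bias, since the final scene picture shows everything upright.
- **Flour tub:** it is unmoved, with the same measured position before and after to within 0.1 mm.
- **Timer:** the last top view put it 8 mm off in y, and I did not resolve that with another measurement. I think the arm partly hid it, because the wrist camera had it within 1 mm of its start before the last placing, and it sits in place in the final scene picture. Even 8 mm is well under the 30 mm limit.

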